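# Free the seized red locking pin of a bench shaker

## Task

The red T-handled locking pin of the bench shaker is stuck in its bore with dried buffer. Grip its handle and, while it is still down in its bore, work it loose by easing it up gently as you twist it, first about 25 degrees clockwise and then about 25 degrees anticlockwise (seen from above, each counted from the handle's straight position along the shaker's long side); then draw it out, lower it down into the white tray and let go only when its foot is just above the tray's floor. Leave the blue pin in place and do not knock the amber bottle.

Things in the scene. Friction and masses are not known exactly. Their poses are not given: they have to be found in the camera images.
- red_pin: loose steel pin with a red T-handle, about 80 g, 70 mm tall, upright in one of the shaker's two bores (which one varies). Origin at the centre of its foot, z up along the pin. From the foot: shank 9 mm across to 20 mm, collar 16 mm to 32, flange 24 mm to 36 (rests on the platform when home), neck 12 mm to 50, then the handle bar to 70 mm: 56 mm long along the pin's y, 12 mm thick along its x
- red_pin_collar (a point): middle of the red pin's collar, on its axis 26 mm above its foot. The collar is seized in the bore: a straight pull needs 15 to 25 N, turning while pulling makes it come easily. Seized for the first 10 mm of rise only, then it slides freely; clear of the bore after 32 mm. It turns without stops and stays where left. The twists count while it has risen less than 9 mm
- red_pin_end (a point): centre of the red handle's end face: 28 mm from the pin's axis along its +y, 60 mm above its foot (the bar's mid-height). Turning the pin clockwise seen from above moves it towards the shaker's +x
- blue_pin: the other pin, the same in shape and size with a blue T-handle, seized in the shaker's other bore; must stay where it is. Origin and axes as for the red pin
- shaker: grey bench shaker, fixed: base 190 x 250 mm, 36 mm high, with an aluminium platform 180 x 240 mm whose top is 80 mm above the bench. Origin at the centre of its underside, y along its long side. Two upright bores, 18 mm wide and 36 mm deep, 60 mm either side of the centre along y. Pins start with the foot 48 mm above the bench and the handle's +y along the shaker's +y within 5 degrees
- tray: open white plastic tray, fixed to the bench: 160 mm (x) by 190 mm (y), 22 mm high, walls and floor about 4 to 5 mm thick. Origin at the centre of its underside
- amber_bottle: loose amber glass bottle with a white cap, 52 mm in diameter and 110 mm tall, standing on the bench beyond the tray. Origin at the centre of its underside
Not all that is in view belongs to the job. Leave any green or yellow look-alike of the red_pin alone.

How it is judged:
By the outcome, as a careful person would: the job done as asked, in the order asked, and still so for the second after the job is handed in, with the robot touching nothing.
It also fails if it takes over 48 s, if anything falls off the work surface, if the arm or the gripper's body presses on something with over 40 N, if the wrist force passes 120 N, or if a joint passes its speed limit or range.

## Robot

A 7-joint arm with a two-finger parallel gripper is mounted at the origin on the work surface. World frame = base frame: x ahead of the robot, y to its left, z up, the work surface at z = 0. Lengths are in m, angles in rad, forces in N, time in s.
With the tool pointing down it reaches from about 0.425 to 0.925 m from the base axis. Payload 6.8 kg.
Tool frame: the origin (TCP) lies at the very end of the fingers, on their centre line; the grasp point (between the pads) lies bot.hold_point_z behind it (bot.hold_point_z is the distance from the TCP to the grasp point, in m); x points along the fingers, z is the direction in which the jaws open and shut, and the axes are right-handed (so a half turn about x gives the same grasp; the last joint's range is limited). The gripper opens to 85 mm and grips with 20 to 120 N. Pads are 22 mm wide; open, the fingers measure 114 mm over their backs; the gripper's body (76 mm by 85 mm) begins 54 mm behind the grasp point. The pads swing forward as they close: fully open they stand 13 mm farther back than shut.
Start: joints at [-1.399, 0.477, 0.022, 1.555, -0.011, 1.109, -0.083], TCP at [0.186, 0.649, 0.231] pointing down, gripper open.
Joint ranges: [-2.96, 2.96], [-0.34, 2.1], [-1.41, 1.46], [0.24, 2.44], [-1.37, 4.51], [0.17, 1.92], [-2.96, 2.96]. Speed limits (rad/s): [2.39, 2.39, 3.14, 3.14, 3.14, 3.14, 3.14].

## Interface

Orientations are given as a unit quaternion [w, x, y, z].
In Python, from station import bot gives the robot as it stands.
- The arm moves only by the tool drive_tool, never from a script. Its arguments are lists of equal length, an entry for each row: "slide": the shift along the world's x, y, z in mm, a list of three; "turn": the turn, a rotation vector about the world's x, y, z in rad, a list of three; "gripper": the opening, from 0 (shut) to 1 (fully open). A call has 1 to 10 rows; each row is the pose to reach, as a shift and turn from the pose measured when the call began; what a row does not reach only later rows make up. A row lasts 1/10 s, in which the tool goes at most 50 mm and 8.59 degrees, less where a joint would pass 70% of its speed; a pose out of reach is approached as far as the arm can. A call with a gripper value outside its range is refused whole. The fingers move at their own pace and stop on an object; "squeeze" is the grip in N (left out, the last holds). Time passes only in rows, so rows that repeat a pose let the fingers close. It gives the time, the measured TCP pose, the force and the opening at its end, in the units of the state.
- bot.get_obs(): the state, without advancing time (a new reading comes with each control period).
- bot.read_camera(name): name is "scene" or "top" or "wrist"; returns a dict with "color" (400x640x3 uint8, red, green, blue), "fovy" (degrees; the focal length in pixels is half the picture's height over the tangent of half this angle, whatever the lens; pixels are square), "cx", "cy" (the principal point, pixels), "R" (3x3) and "t" (3): a world point X has camera coordinates R X + t. Camera axes: x right, y down, z forward; pixel columns grow to the right and rows downward; lengths in m; the calibration is good to about 2 mm. A picture is of the moment at which its call begins. There is no depth.
- bot.hand_in(): hands the job in, once; it reports no verdict.
The state is a dict: "t": time; "q": joint angles; "joint_vel": joint speeds; "joint_torque": joint torques, N m; "eef_pos": TCP position; "tool_rot": TCP orientation; "contact_force": force on the tool from outside, world axes, zero at the start; "torque": the same for the moment, N m; "gripper_width": opening from 0.0 (shut) to 1.0 (fully open).
Only numpy, scipy, OpenCV 4.12 (cv2) and the standard library are available. Lean on these libraries where they do the work, as an engineer would, in place of code of your own. Each camera call takes 0.05 s, during which the arm holds its last target.

## Working session

There is one attempt and no reset: what is moved stays moved. The work goes in short steps, Python scripts to look and compute and a tool call to move; the robot and the scene stay as the last step left them, time stands still between calls to the robot, and variables do not carry over. Pictures are saved under pics/ and viewed, and the job is handed in when it is done.

Besides the shell and the picture viewer there is one more tool, called as name(argument=value, ...) on one line, values as JSON. drive_tool: Moves the arm, as the interface text tells. Its arguments: {"type":"object","properties":{"slide":{"type":"array"},"turn":{"type":"array"},"gripper":{"type":"array"},"squeeze":{"type":"number"}},"required":["slide","turn","gripper"]}

```bash
ls; mkdir -p pics; cat > h.py <<'E'
import numpy as np, cv2
from station import bot
def snap(n,f):
    c=bot.read_camera(n); cv2.imwrite(f'pics/{f}.png',c['color'][:,:,::-1]); np.save(f'pics/{f}.npy',{k:c[k] for k in c if k!='color'},allow_pickle=True); return c
def load(f): return np.load(f'pics/{f}.npy',allow_pickle=True).item()
def proj(c,X):
    p=np.array(c['R'])@np.array(X)+np.array(c['t']); f=200/np.tan(np.radians(c['fovy'])/2); return np.array([c['cx']+f*p[0]/p[2],c['cy']+f*p[1]/p[2]])
def ray(c,u,v):
    f=200/np.tan(np.radians(c['fovy'])/2); R=np.array(c['R']); d=R.T@np.array([(u-c['cx'])/f,(v-c['cy'])/f,1]); o=-R.T@np.array(c['t']); return o,d
def atz(c,u,v,z):
    o,d=ray(c,u,v); return o+d*(z-o[2])/d[2]
def crop(f,x0,y0,x1,y1,s,out):
    im=cv2.imread(f'pics/{f}.png')[y0:y1,x0:x1]; cv2.imwrite(f'pics/{out}.png',cv2.resize(im,None,fx=s,fy=s,interpolation=cv2.INTER_CUBIC))
E
python3 - <<'E'
from h import *
for n in ['scene','top','wrist']:
    c=snap(n,n+'0'); print(n,{k:np.round(c[k],3).tolist() for k in c if k!='color'})
print(bot.get_obs(),bot.hold_point_z)
E
```

```text
pics
scene {'fovy': 47.659, 'cx': 325.947, 'cy': 210.438, 'R': [[-0.639, 0.769, 0.006], [0.413, 0.35, -0.841], [-0.649, -0.535, -0.541]], 't': [0.332, -0.136, 1.341]}
top {'fovy': 55.92, 'cx': 321.015, 'cy': 192.32, 'R': [[0.014, -1.0, -0.001], [-0.998, -0.014, -0.06], [0.06, 0.002, -0.998]], 't': [0.004, 0.517, 0.842]}
wrist {'fovy': 69.584, 'cx': 320.897, 'cy': 201.33, 'R': [[0.276, 0.961, -0.002], [0.927, -0.266, 0.265], [0.254, -0.075, -0.964]], 't': [-0.675, -0.036, 0.38]}
{'t': 0.15, 'q': array([-1.39913334,  0.47760502,  0.02234568,  1.55615446, -0.01149124,
        1.10927928, -0.08314913]), 'joint_vel': array([-0.00121242, -0.00456926, -0.00048249, -0.00329121, -0.00140727,
        0.0008308 ,  0.0014282 ]), 'joint_torque': array([ 2.65008341e-03, -5.96927297e+01,  1.61021490e+00, -2.81492221e+01,
        1.26338951e-02,  6.55270080e-03,  1.24149075e-06]), 'eef_pos': array([0.18627549, 0.64835589, 0.23058204]), 'tool_rot': array([ 0.56448417, -0.42570317,  0.56518488,  0.4250888 ]), 'contact_force': array([ 0.18711864, -0.83369724, -0.04015642]), 'torque': array([0.05482623, 0.04866884, 0.06190866]), 'gripper_width': 0.9979092888552282} 0.0187
```

View pics/top0.png

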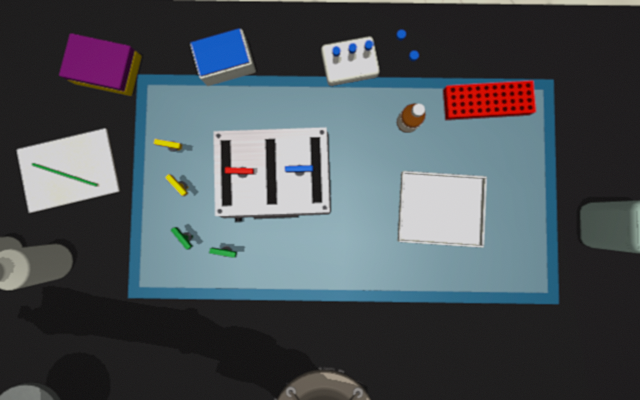

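View pics/scene0.png

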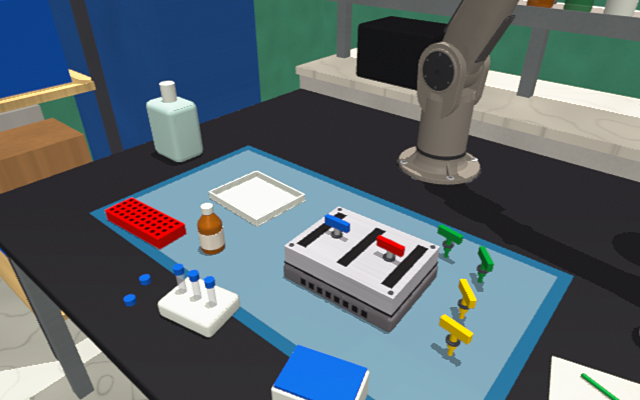

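View pics/wrist0.png

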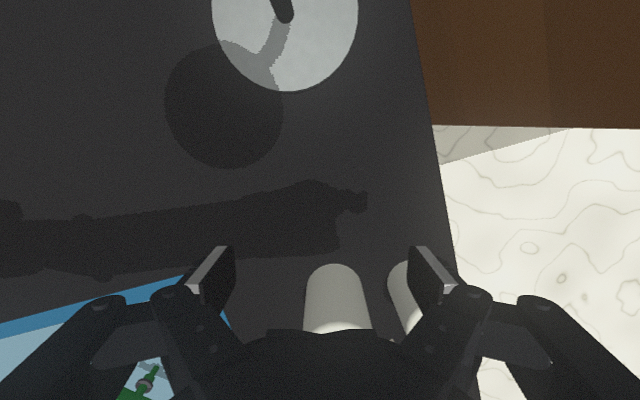

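Top view: the red handle is at about (239,171) and the blue one at about (299,169), both on the shaker. The tray is at (442,210), the bottle cap at (418,109), and the yellow and green look-alikes are at (167,144), (176,185), (181,238) and (222,252). The red rack at (490,100) isn't a pin. Only (239,171) is a red T-handle seated in the shaker, so I'll enlarge it to confirm.

```bash
python3 - <<'E'
from h import *
crop('top0',205,115,345,225,5.5,'c1'); crop('scene0',280,195,450,330,4.6,'c2')
crop('top0',385,85,505,255,3.5,'c3')
E
```

```text
(no output)
```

View pics/c1.png

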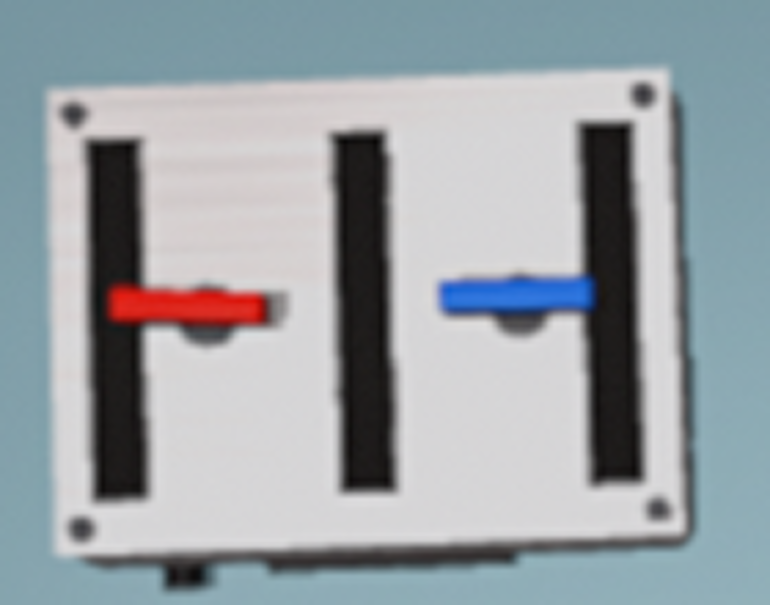

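View pics/c2.png

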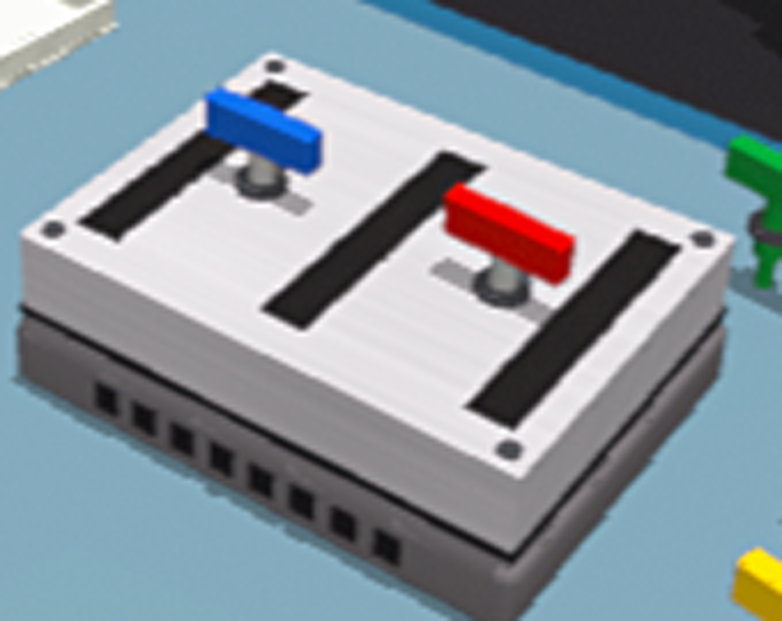

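View pics/c3.png

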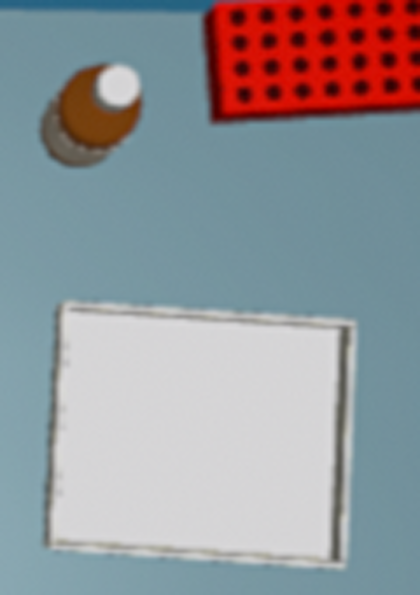

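```bash
python3 - <<'E'
from h import *
c=load('top0'); s=load('scene0')
T=lambda u,v,z:atz(c,205+(u+.5)/5.5-.5,115+(v+.5)/5.5-.5,z)
S=lambda u,v,z:atz(s,280+(u+.5)/4.6-.5,195+(v+.5)/4.6-.5,z)
P=[T(*p,.08) for p in [(47,92),(668,70),(692,540),(55,556)]]
print('plat top',np.round(P,4),np.mean(P,0), [np.linalg.norm(P[i]-P[i-1]) for i in range(4)])
P=[S(*p,.08) for p in [(275,53),(735,240),(518,475),(22,236)]]
print('plat scn',np.round(P,4),np.mean(P,0))
for n,pp in [('red',[(109,287),(268,295),(266,324),(109,322)]),('blue',[(440,285),(594,279),(594,310),(442,314)])]:
    P=[T(*p,.118) for p in pp]; print(n,np.round(P,4),np.mean(P,0))
    a=(P[0]+P[3])/2-(P[1]+P[2])/2; print('len',np.linalg.norm(a),'yaw of y',np.degrees(np.arctan2(-a[0],a[1])))
P=[S(*p,.118) for p in [(458,184),(574,237),(560,250),(446,198)]]; print('red scn',np.round(P,4),np.mean(P,0))
a=(P[0]+P[3])/2-(P[1]+P[2])/2;print(np.linalg.norm(a),np.degrees(np.arctan2(a[0],-a[1])))
K=lambda u,v,z:atz(c,385+(u+.5)/3.5-.5,85+(v+.5)/3.5-.5,z)
P=[K(*p,.022) for p in [(58,303),(356,320),(343,567),(44,547)]];print('tray',np.round(P,4),np.mean(P,0),[np.linalg.norm(P[i]-P[i-1]) for i in range(4)])
print('cap',K(118,86,.11))
from scipy.spatial.transform import Rotation as Rn
o=bot.get_obs();q=o['tool_rot'];print(np.round(Rn.from_quat(np.r_[q[1:],q[0]]).as_matrix(),3))
E
```

```text
plat top [[ 0.6393  0.2423  0.08  ]
 [ 0.6513  0.0024  0.08  ]
 [ 0.4699 -0.0092  0.08  ]
 [ 0.4604  0.2337  0.08  ]] [0.5552197  0.11729581 0.08      ] [np.float64(0.17912342008568638), np.float64(0.24020696557939197), np.float64(0.18169026149844592), np.float64(0.2430331414817282)]
plat scn [[ 0.4719 -0.0022  0.08  ]
 [ 0.4627  0.2355  0.08  ]
 [ 0.6398  0.2421  0.08  ]
 [ 0.653   0.0061  0.08  ]] [0.55684345 0.12035688 0.08      ]
red [[0.5591 0.2062 0.118 ]
 [0.557  0.1479 0.118 ]
 [0.5463 0.1484 0.118 ]
 [0.5462 0.2058 0.118 ]] [0.55216987 0.17707585 0.118     ]
len 0.05784697780568943 yaw of y -1.0128604016401426
blue [[0.5616 0.0851 0.118 ]
 [0.5646 0.0288 0.118 ]
 [0.5532 0.0286 0.118 ]
 [0.5509 0.0841 0.118 ]] [0.55754678 0.05664788 0.118     ]
len 0.0559824706463345 yaw of y 2.6912169607118885
red scn [[0.5499 0.1521 0.118 ]
 [0.5501 0.2063 0.118 ]
 [0.5607 0.2065 0.118 ]
 [0.5609 0.1538 0.118 ]] [0.55538762 0.17967877 0.118     ]
0.053515450396732 0.07407365482525108
tray [[ 0.5666 -0.1698  0.022 ]
 [ 0.5583 -0.3625  0.022 ]
 [ 0.3994 -0.3523  0.022 ]
 [ 0.4094 -0.1611  0.022 ]] [ 0.48341774 -0.26139187  0.022     ] [np.float64(0.15742457866892118), np.float64(0.19285722275534517), np.float64(0.15915341698361135), np.float64(0.19145683440965947)]
cap [ 0.68445035 -0.18616383  0.11      ]
[[-0.    -0.961  0.276]
 [-0.001  0.276  0.961]
 [-1.    -0.    -0.001]]
```

The crop confirms the red pin at top (239,171). It's at about (0.554, 0.178), with the handle at about -0.5° world yaw. The shaker's yaw is about +2.6°. The measured lengths (58 x 12, 240 x 180, 190 x 158 mm) fit the sizes given. Moving above the pin now.

drive_tool(slide=[[28,-36,0],[56,-71,0],[83,-106,0],[111,-142,0],[139,-177,0],[166,-213,0],[194,-248,0],[222,-283,0],[250,-319,0],[277,-354,0]], turn=[[0,0,-0.1],[0,0,-0.2],[0,0,-0.3],[0,0,-0.4],[0,0,-0.5],[0,0,-0.6],[0,0,-0.7],[0,0,-0.8],[0,0,-0.9],[0,0,-1.0]], gripper=[1,1,1,1,1,1,1,1,1,1])

```text
t: 1.15
eef_pos: [0.4641, 0.2926, 0.2306]
tool_rot: [0.699, -0.101, 0.7, 0.101]
contact_force: [0.9, 0.1, -0.2]
gripper_width: 0.999
```

drive_tool(slide=[[22,-28,-10],[45,-57,-25],[67,-86,-40],[90,-114,-60],[90,-114,-60],[90,-114,-60]], turn=[[0,0,-0.08],[0,0,-0.15],[0,0,-0.22],[0,0,-0.297],[0,0,-0.297],[0,0,-0.297]], gripper=[1,1,1,1,1,1])

```text
t: 1.75
eef_pos: [0.554, 0.1775, 0.1699]
tool_rot: [0.706, 0.004, 0.708, -0.005]
contact_force: [-0.8, 0.4, -0.2]
gripper_width: 1.002
```

```bash
python3 - <<'E'
from h import *
for n in ['wrist','scene']:
    c=snap(n,n+'1')
crop('wrist1',200,200,460,400,3,'c4')
o=bot.get_obs();print(o['t'],o['eef_pos'],o['tool_rot'],o['contact_force'],o['q'])
E
```

```text
1.85 [0.55368234 0.17977903 0.17070488] [ 0.70650287  0.00316247  0.70769803 -0.00268276] [ 0.50394458 -0.26209202  0.65351737] [-0.76834028  0.41699377  0.45074438  1.86534637 -0.22680457  0.91081099
 -0.21920647]
```

View pics/wrist1.png

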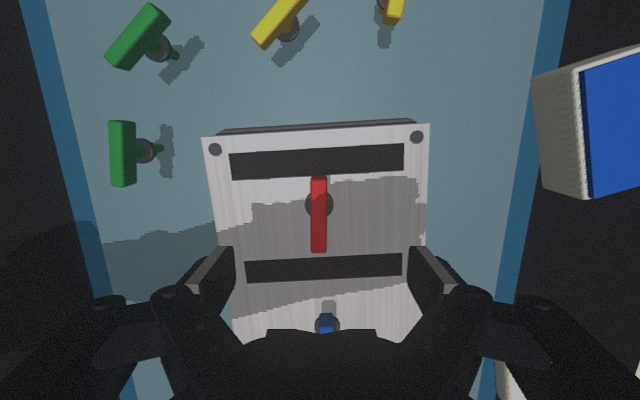

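```bash
python3 - <<'E'
from h import *
crop('wrist1',270,160,370,270,5.4,'c5')
E
```

```text
(no output)
```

View pics/c5.png

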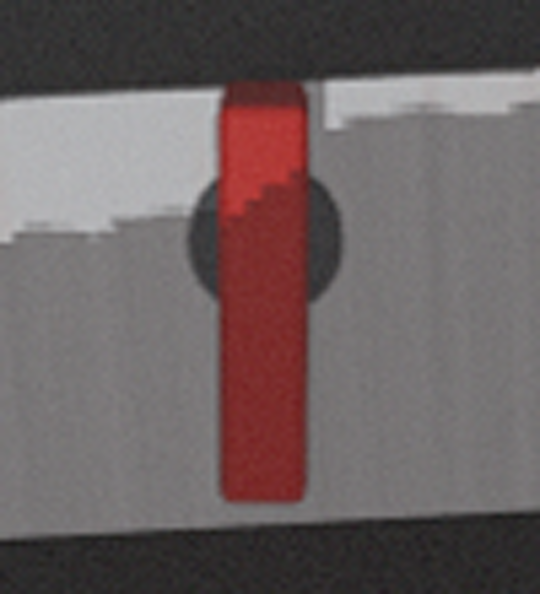

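```bash
python3 - <<'E'
from h import *
c=load('wrist1')
W=lambda u,v,z:atz(c,270+(u+.5)/5.4-.5,160+(v+.5)/5.4-.5,z)
P=[W(*p,.118) for p in [(219,106),(307,106),(306,502),(221,502)]]
print(np.round(P,4),np.mean(P,0)); a=P[0]+P[1]-P[2]-P[3]; print(np.linalg.norm(a)/2,np.degrees(np.arctan2(-a[0],a[1])))
print('flange',[W(x,240,.084) for x in (188,343)])
print('plate: ', [atz(c,*p,.08) for p in [(202,137),(430,123)]])
for p in ([.55369,.1785,.118],):print(proj(c,p))
E
```

```text
[[0.5481 0.2074 0.118 ]
 [0.5593 0.2073 0.118 ]
 [0.5588 0.1521 0.118 ]
 [0.5471 0.1522 0.118 ]] [0.55332968 0.17974246 0.118     ]
0.055210505806582315 -0.7398473155025191
flange [array([0.5413696 , 0.17992917, 0.084     ]), array([0.56517428, 0.17967167, 0.084     ])]
plate:  [array([0.4613078 , 0.23499638, 0.08      ]), array([0.64108834, 0.24360892, 0.08      ])]
[318.87063902 218.83791519]
```

Wrist view: the red bar runs from (319,180) to (319,253), centred between the pads. It works out at (0.553, 0.180), yaw -0.7°, which agrees with the other views. Descending to grip.

drive_tool(slide=[[0,0,-20],[0,0,-40],[0,0,-60],[0,0,-72],[0,0,-79],[0,0,-79],[0,0,-79]], turn=[[0,0,0],[0,0,-0.005],[0,0,-0.01],[0,0,-0.01],[0,0,-0.01],[0,0,-0.01],[0,0,-0.01]], gripper=[1,1,1,1,1,1,1])

```text
t: 2.55
eef_pos: [0.5541, 0.1802, 0.0924]
tool_rot: [0.707, 0.007, 0.707, -0.006]
contact_force: [-0.1, 0.3, 0.8]
gripper_width: 0.998
```

```bash
python3 - <<'E'
from h import *
for n in ['wrist','scene']:
    c=snap(n,n+'2')
    o=bot.get_obs();print(o['t'],o['eef_pos'],o['tool_rot'],o['contact_force'],o['torque'])
a=cv2.imread('pics/wrist2.png')[130:400,150:490];b=cv2.imread('pics/scene2.png')[130:400,230:500]
cv2.imwrite('pics/c6.png',cv2.resize(np.hstack([a,b]),None,fx=1.3,fy=1.3))
E
```

```text
2.6 [0.55430126 0.18012142 0.0926239 ] [ 0.70698368  0.0068756   0.70717217 -0.00585853] [-0.3230141   0.30351557 -0.2577278 ] [ 0.00029115 -0.00188443  0.02759217]
2.65 [0.55432001 0.18001213 0.09261429] [ 0.70699928  0.00694271  0.70715527 -0.00593609] [0.10828262 0.60402918 0.33276821] [0.00615381 0.0139332  0.00491245]
```

View pics/c6.png

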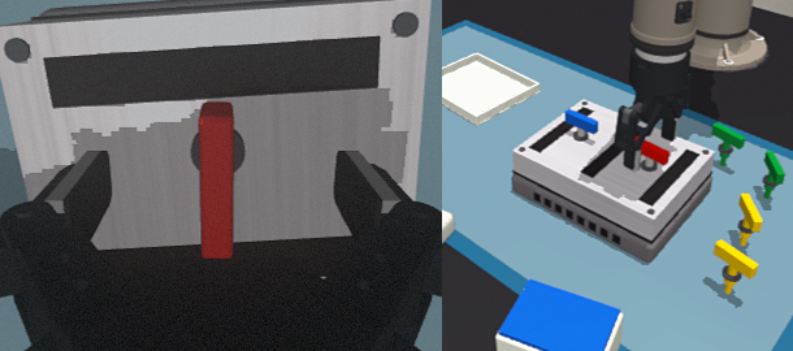

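The wrist view shows the bar at crop x 216, between pads at 108 and 335, so it's centred to about 1 mm. I'll shift x slightly and close.

drive_tool(slide=[[-0.8,0,0],[-0.8,0,0],[-0.8,0,0],[-0.8,0,0],[-0.8,0,0],[-0.8,0,0],[-0.8,0,0],[-0.8,0,0],[-0.8,0,0],[-0.8,0,0]], turn=[[0,0,0],[0,0,0],[0,0,0],[0,0,0],[0,0,0],[0,0,0],[0,0,0],[0,0,0],[0,0,0],[0,0,0]], gripper=[0.5,0.2,0,0,0,0,0,0,0,0], squeeze=70)

```text
t: 3.65
eef_pos: [0.5527, 0.1801, 0.0927]
tool_rot: [0.706, 0.007, 0.708, -0.006]
contact_force: [-4.2, 0.1, 4.8]
gripper_width: 0.123
```

```bash
cat > st.py <<'E'
from h import *
import sys
from scipy.spatial.transform import Rotation as Rn
f=sys.argv[1]
ims=[]
for n in ['wrist','scene','top']:
    snap(n,n+f)
    o=bot.get_obs();q=o['tool_rot'];M=Rn.from_quat(np.r_[q[1:],q[0]]).as_matrix()
    print(round(o['t'],2),np.round(o['eef_pos'],4),'jawyaw',np.round(np.degrees(np.arctan2(M[1,2],M[0,2])),2),'tilt',np.round(M[:,0],3),np.round(o['contact_force'],1),np.round(o['torque'],2),round(o['gripper_width'],3))
a=cv2.imread(f'pics/wrist{f}.png')[130:400,150:490];b=cv2.imread(f'pics/scene{f}.png')[130:400,230:500]
cv2.imwrite(f'pics/d{f}.png',cv2.resize(np.hstack([a,b]),None,fx=1.3,fy=1.3))
E
python3 st.py 3
```

```text
3.7 [0.5527 0.18   0.0927] jawyaw -1.03 tilt [-0.002  0.001 -1.   ] [-3.2 -0.6  5.3] [-0.07  0.8  -0.03] 0.126
3.75 [0.5527 0.1801 0.0927] jawyaw -1.03 tilt [-0.002  0.002 -1.   ] [-4.4 -0.4  5.1] [-0.1   0.75 -0.  ] 0.125
3.8 [0.5527 0.1801 0.0927] jawyaw -1.03 tilt [-0.002  0.001 -1.   ] [-4.2 -0.2  5.9] [-0.08  0.83 -0.04] 0.128
```

View pics/d3.png

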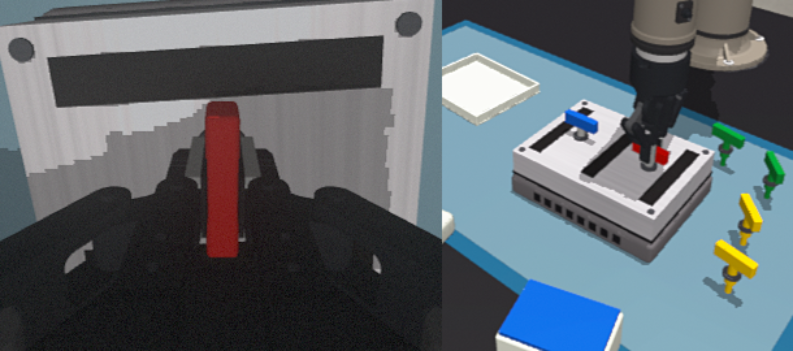

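The bar is gripped; the opening reads 0.125, about 11 mm. Now the clockwise twist, easing up as it turns.

drive_tool(slide=[[-0.5,0,0.3],[-0.5,0,0.7],[-0.5,0,1.0],[-0.5,0,1.4],[-0.5,0,1.8],[-0.5,0,2.2],[-0.5,0,2.6],[-0.5,0,3.0],[-0.5,0,3.0],[-0.5,0,3.0]], turn=[[0,0,-0.05],[0,0,-0.1],[0,0,-0.15],[0,0,-0.2],[0,0,-0.25],[0,0,-0.3],[0,0,-0.35],[0,0,-0.4],[0,0,-0.4],[0,0,-0.4]], gripper=[0,0,0,0,0,0,0,0,0,0])

```text
t: 4.8
eef_pos: [0.552, 0.1797, 0.0947]
tool_rot: [0.691, 0.147, 0.692, -0.146]
contact_force: [4.7, 0.6, -14.9]
gripper_width: 0.128
```

```bash
python3 st.py 4; python3 -c "
from h import *
crop('top4',205,115,345,225,5.5,'c7')"
```

```text
4.85 [0.5519 0.1797 0.0948] jawyaw -23.89 tilt [-0.002  0.001 -1.   ] [  3.7   0.5 -13.7] [-0.12 -0.99  0.01] 0.127
4.9 [0.5519 0.1797 0.0949] jawyaw -23.9 tilt [-0.002  0.001 -1.   ] [  4.8  -0.  -16.8] [-0.01 -1.14  0.01] 0.124
4.95 [0.5519 0.1797 0.0949] jawyaw -23.92 tilt [-0.002  0.001 -1.   ] [  5.1   0.3 -15. ] [-0.03 -1.2  -0.01] 0.126
```

View pics/d4.png

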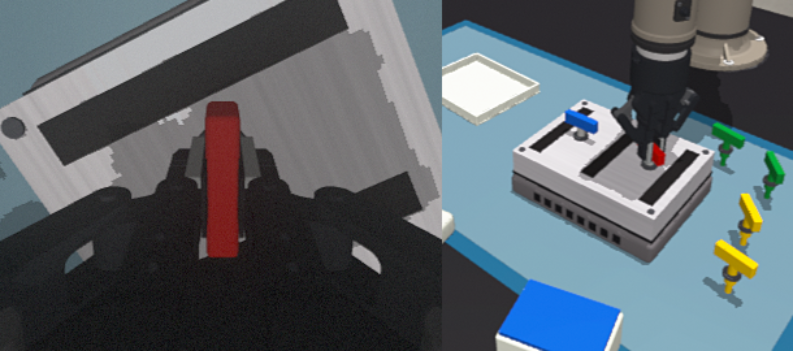

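```bash
python3 -c "
from h import *
crop('wrist4',270,160,370,400,2.5,'c8'); crop('scene4',340,190,440,290,6,'c9')"
```

```text
(no output)
```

View pics/c9.png

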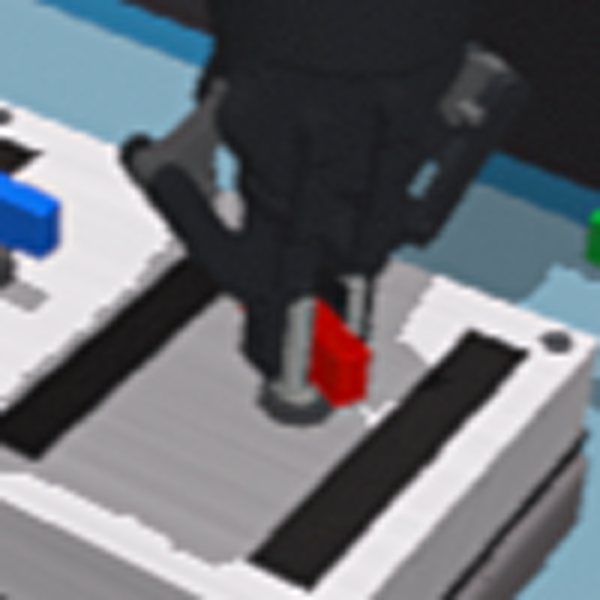

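The handle followed the tool to world yaw -23.9°, which is 26.5° clockwise of the shaker's long side. It has risen about 2 mm. Now the anticlockwise twist.

drive_tool(slide=[[0.3,0,0.3],[0.5,0,0.6],[0.5,0,0.9],[0.5,0,1.2],[0.5,0,1.5],[0.5,0,1.8],[0.5,0,2.1],[0.5,0,2.4],[0.5,0,2.7],[0.5,0,3.0]], turn=[[0,0,0.08],[0,0,0.17],[0,0,0.26],[0,0,0.35],[0,0,0.44],[0,0,0.53],[0,0,0.62],[0,0,0.72],[0,0,0.82],[0,0,0.92]], gripper=[0,0,0,0,0,0,0,0,0,0])

```text
t: 5.95
eef_pos: [0.5517, 0.1799, 0.0982]
tool_rot: [0.683, -0.177, 0.686, 0.178]
contact_force: [0.1, 1.1, -7.4]
gripper_width: 0.126
```

```bash
python3 st.py 5; python3 -c "
from h import *
crop('scene5',340,190,440,290,6,'c10')"
```

```text
6.0 [0.5518 0.1799 0.0983] jawyaw 29.33 tilt [-0.003 -0.    -1.   ] [ 0.1  0.  -5.8] [0.14 0.07 0.14] 0.122
6.05 [0.552  0.1799 0.0983] jawyaw 28.88 tilt [-0.003  0.    -1.   ] [-0.3  1.1 -5.4] [0.23 0.12 0.07] 0.128
6.1 [0.552  0.1799 0.0983] jawyaw 28.71 tilt [-0.003  0.    -1.   ] [-0.8  0.9 -3.4] [0.26 0.22 0.09] 0.124
```

View pics/d5.png

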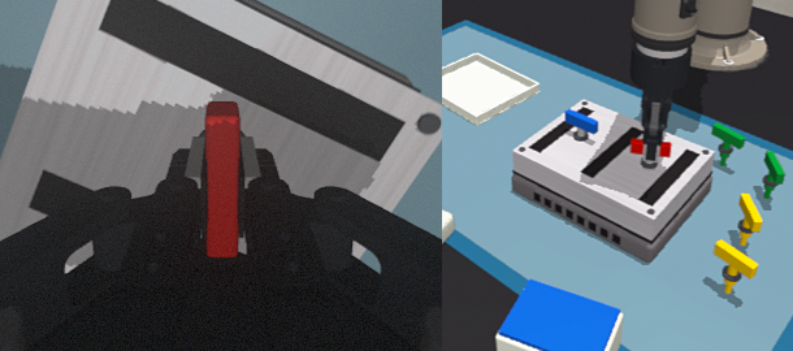

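View pics/c10.png

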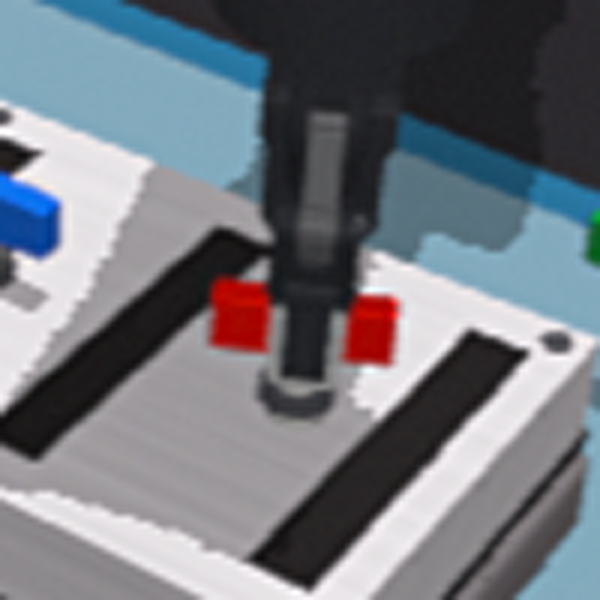

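The handle is at world yaw +28.8°, 26.2° anticlockwise of straight. It has risen 5.6 mm, and the bar hasn't shifted in the pads. Drawing it out while turning back to straight.

drive_tool(slide=[[0,0,1],[0,0,2.5],[0,0,4],[0,0,6],[0,0,9],[0,0,13],[0,0,18],[0,0,24],[0,0,31],[0,0,38]], turn=[[0,0,-0.1],[0,0,-0.2],[0,0,-0.3],[0,0,-0.4],[0,0,-0.5],[0,0,-0.5],[0,0,-0.5],[0,0,-0.5],[0,0,-0.5],[0,0,-0.5]], gripper=[0,0,0,0,0,0,0,0,0,0])

```text
t: 7.1
eef_pos: [0.5522, 0.1798, 0.1372]
tool_rot: [0.706, 0.0, 0.708, 0.001]
contact_force: [0.1, 0.8, -0.7]
gripper_width: 0.123
```

drive_tool(slide=[[0,0,12],[0,0,25],[0,0,40],[0,0,55],[0,0,70],[0,0,75],[0,0,75]], turn=[[0,0,0],[0,0,0],[0,0,0],[0,0,0],[0,0,0],[0,0,0],[0,0,0]], gripper=[0,0,0,0,0,0,0])

```text
t: 7.8
eef_pos: [0.5527, 0.18, 0.2133]
tool_rot: [0.707, 0.0, 0.707, 0.001]
contact_force: [0.0, -0.3, -1.4]
gripper_width: 0.122
```

```bash
python3 st.py 6
```

```text
7.85 [0.5522 0.1799 0.2124] jawyaw 0.08 tilt [-0.002  0.002 -1.   ] [ 0.5  0.6 -0.9] [ 0.01 -0.    0.  ] 0.122
7.9 [0.5518 0.1798 0.2118] jawyaw 0.09 tilt [-0.003  0.002 -1.   ] [ 0.5  0.7 -0.6] [-0.03 -0.    0.01] 0.126
7.95 [0.5517 0.1798 0.2115] jawyaw 0.08 tilt [-0.003  0.001 -1.   ] [-0.1  0.2 -1. ] [-0.01  0.03 -0.05] 0.129
```

View pics/d6.png

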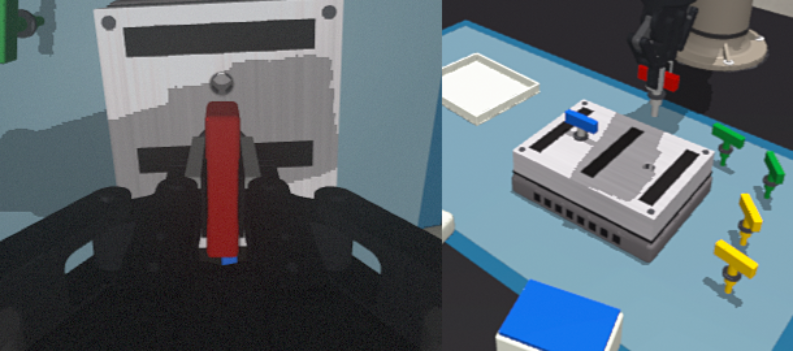

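The pin is clear of the bore, held upright with its foot at about z 0.167. That's well above the blue handle's 0.118, so I'll carry it over.

drive_tool(slide=[[-3,-20,0],[-9,-60,0],[-15,-100,0],[-22,-140,0],[-28,-180,0],[-34,-220,0],[-40,-260,0],[-46,-300,0],[-53,-340,0],[-58,-375,0]], turn=[[0,0,0],[0,0,0],[0,0,0],[0,0,0],[0,0,0],[0,0,0],[0,0,0],[0,0,0],[0,0,0],[0,0,0]], gripper=[0,0,0,0,0,0,0,0,0,0])

```text
t: 8.95
eef_pos: [0.4916, -0.1983, 0.2111]
tool_rot: [0.705, 0.001, 0.709, 0.0]
contact_force: [1.2, 0.2, -0.4]
gripper_width: 0.129
```

drive_tool(slide=[[-3,-25,0],[-6,-48,0],[-8,-60,0],[-8,-62,-15],[-8,-62,-40],[-8,-62,-65],[-8,-62,-90],[-8,-62,-105],[-8,-62,-110],[-8,-62,-110]], turn=[[0,0,0],[0,0,0],[0,0,0],[0,0,0],[0,0,0],[0,0,0],[0,0,0],[0,0,0],[0,0,0],[0,0,0]], gripper=[0,0,0,0,0,0,0,0,0,0])

```text
t: 9.95
eef_pos: [0.4833, -0.2597, 0.1004]
tool_rot: [0.705, 0.001, 0.709, 0.0]
contact_force: [0.4, -0.5, 0.4]
gripper_width: 0.132
```

```bash
python3 st.py 7; python3 -c "
from h import *
crop('scene7',190,120,320,240,5,'c11')
c=load('scene7')
for z in (.02,.03,.0565):print(z,(proj(c,[.4835,-.2605,z])-[190,120])*5)"
```

```text
10.0 [ 0.4838 -0.2602  0.1013] jawyaw -0.02 tilt [-0.004  0.001 -1.   ] [-0.5  0.2 -0.7] [-0.03 -0.01  0.  ] 0.127
10.05 [ 0.4842 -0.2605  0.1018] jawyaw -0.04 tilt [-0.003  0.001 -1.   ] [-0.   0.1 -1.4] [-0.01  0.01  0.05] 0.124
10.1 [ 0.4843 -0.2605  0.102 ] jawyaw -0.04 tilt [-0.003  0.    -1.   ] [ 0.2  0.2 -0.8] [0.01 0.04 0.  ] 0.125
0.02 [332.76456744 364.86689343]
0.03 [331.25805175 347.89385425]
0.0565 [327.19635469 302.13306735]
```

View pics/c11.png

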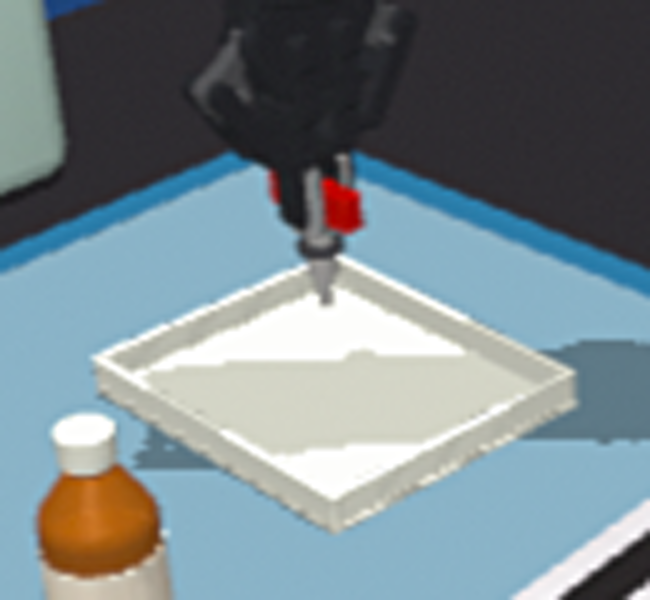

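The foot is at crop (327,303), matching the predicted z of about 0.057. It's over the tray's middle, clear of the bottle. Lowering.

drive_tool(slide=[[0,0,-15],[0,0,-28],[0,0,-38],[0,0,-43],[0,0,-46],[0,0,-47],[0,0,-47],[0,0,-47]], turn=[[0,0,0],[0,0,0],[0,0,0],[0,0,0],[0,0,0],[0,0,0],[0,0,0],[0,0,0]], gripper=[0,0,0,0,0,0,0,0])

```text
t: 10.9
eef_pos: [0.4845, -0.2607, 0.0554]
tool_rot: [0.706, 0.0, 0.708, -0.0]
contact_force: [0.4, 0.5, -0.1]
gripper_width: 0.128
```

```bash
python3 st.py 8; python3 -c "
from h import *
crop('scene8',190,120,320,240,5,'c12')
c=load('scene8')
for z in (.0045,.01):print(z,(proj(c,[.4835,-.2605,z])-[190,120])*5)"
```

```text
10.95 [ 0.4846 -0.2607  0.0554] jawyaw -0.04 tilt [-0.002  0.    -1.   ] [ 0.1 -0.5  0.2] [ 0.02  0.01 -0.03] 0.126
11.0 [ 0.4846 -0.2607  0.0554] jawyaw -0.04 tilt [-0.002  0.    -1.   ] [-0.4 -0.4 -0.5] [ 0.04 -0.04  0.05] 0.126
11.05 [ 0.4845 -0.2606  0.0553] jawyaw -0.04 tilt [-0.002  0.    -1.   ] [-0.   0.2 -0.5] [ 0.02 -0.01  0.01] 0.123
0.0045 [335.07198114 390.86318637]
0.01 [334.25703804 381.68169479]
```

View pics/c12.png

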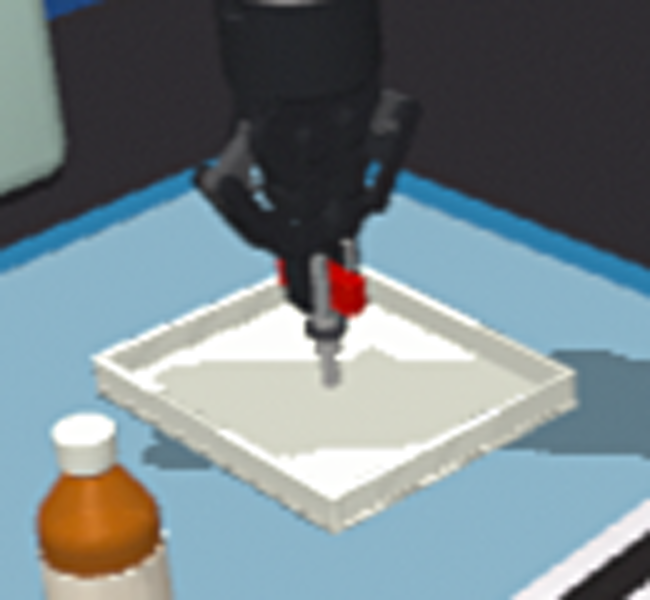

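The foot is at about z 0.0105, roughly 6 mm above the floor. Lowering 4 mm more.

drive_tool(slide=[[0,0,-1],[0,0,-2],[0,0,-3],[0,0,-4],[0,0,-4.5],[0,0,-4.5]], turn=[[0,0,0],[0,0,0],[0,0,0],[0,0,0],[0,0,0],[0,0,0]], gripper=[0,0,0,0,0,0])

```text
t: 11.65
eef_pos: [0.4844, -0.2606, 0.0507]
tool_rot: [0.706, 0.0, 0.708, -0.0]
contact_force: [0.1, -0.4, -0.7]
gripper_width: 0.132
```

No contact force; the foot is about 1.5 mm above the floor. Releasing.

drive_tool(slide=[[0,0,-0.5],[0,0,-0.5],[0,0,-0.5],[0,0,-0.5],[0,0,-0.5],[0,0,-0.5],[0,0,-0.5]], turn=[[0,0,0],[0,0,0],[0,0,0],[0,0,0],[0,0,0],[0,0,0],[0,0,0]], gripper=[0.16,0.22,0.3,0.5,0.7,0.7,0.7])

```text
t: 12.35
eef_pos: [0.4845, -0.2606, 0.0502]
tool_rot: [0.706, 0.0, 0.708, -0.0]
contact_force: [0.7, 0.2, -0.6]
gripper_width: 0.703
```

```bash
python3 st.py 9; python3 -c "
from h import *
crop('scene9',190,120,320,240,5,'c13')"
```

```text
12.4 [ 0.4845 -0.2606  0.0502] jawyaw -0.04 tilt [-0.002  0.    -1.   ] [ 0.1 -0.9 -1. ] [0.04 0.01 0.03] 0.699
12.45 [ 0.4845 -0.2606  0.0502] jawyaw -0.04 tilt [-0.002  0.    -1.   ] [ 0.3 -0.1 -0.3] [-0.02 -0.02  0.01] 0.702
12.5 [ 0.4845 -0.2606  0.0502] jawyaw -0.04 tilt [-0.002  0.    -1.   ] [-0.2  0.4  0.5] [ 0.    0.   -0.02] 0.7
```

View pics/c13.png

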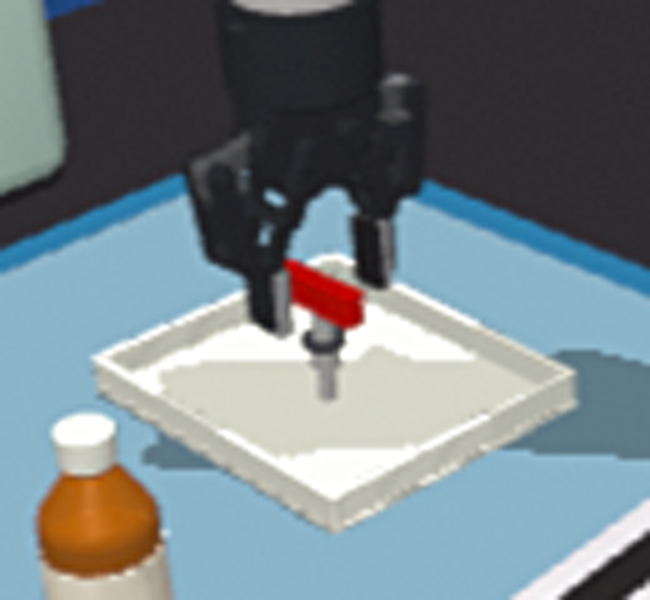

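View pics/wrist9.png

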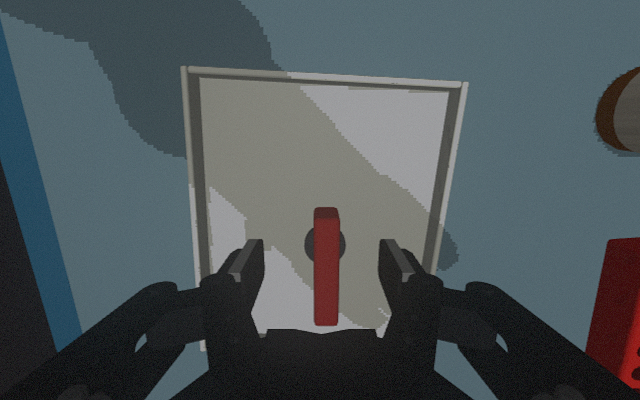

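The pin stands upright in the tray, foot at crop (328,398), with clear gaps to both pads. Retreating straight up.

drive_tool(slide=[[0,0,5],[0,0,12],[0,0,22],[0,0,37],[0,0,55],[0,0,80],[0,0,110],[0,0,140],[0,0,150],[0,0,150]], turn=[[0,0,0],[0,0,0],[0,0,0],[0,0,0],[0,0,0],[0,0,0],[0,0,0],[0,0,0],[0,0,0],[0,0,0]], gripper=[0.7,0.7,0.7,0.7,0.7,0.7,0.7,0.7,0.7,0.7])

```text
t: 13.5
eef_pos: [0.4854, -0.2611, 0.2024]
tool_rot: [0.708, 0.0, 0.707, -0.0]
contact_force: [0.9, -0.2, -0.4]
gripper_width: 0.7
```

```bash
python3 st.py 10
```

```text
13.55 [ 0.4846 -0.2605  0.2008] jawyaw -0.02 tilt [-0.001  0.    -1.   ] [-0.7  0.7 -0.7] [-0.03  0.01  0.02] 0.702
13.6 [ 0.4841 -0.2601  0.1998] jawyaw -0.02 tilt [-0.003  0.001 -1.   ] [0.3 0.5 0.2] [ 0.04 -0.01 -0.04] 0.7
13.65 [ 0.4838 -0.26    0.1992] jawyaw -0.02 tilt [-0.004  0.001 -1.   ] [-0.3  0.   0.2] [-0.04 -0.07  0.03] 0.699
```

View pics/scene10.png

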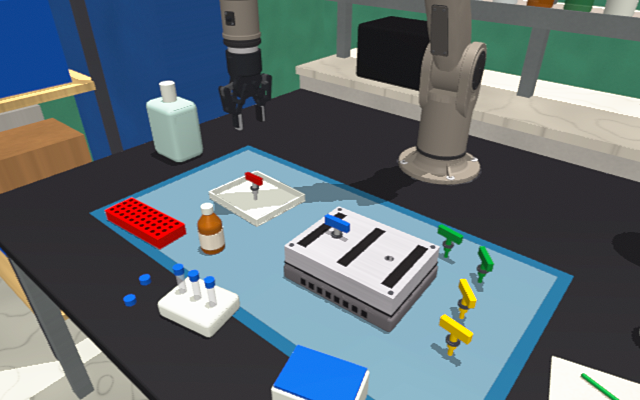

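The red pin stands in the tray at (254,185), the red bore is empty at (390,257), and the blue pin at (337,225) and bottle at (210,230) haven't moved. Handing in.

```bash
python3 -c "
from station import bot
print(bot.hand_in())"
```

```text
the job is handed in; nothing more can be done
None
```

The red pin is out of its bore and standing upright near the middle of the white tray. The job is handed in; the last camera check was at 13.65 s of the 48 s allowed.

- **Twists:** I eased the pin up as I turned it about 26.5° clockwise and then about 26° anticlockwise, each measured from the shaker's long side. It had risen about 2 mm after the first twist and 5.6 mm after the second. The twist angles are from the tool's orientation; the wrist pictures showed no movement of the bar in the pads.
- **Draw and placing:** I drew it out while turning it back to straight, carried it over the blue pin and lowered it. I let go with its foot about 1–2 mm above the tray floor, with no contact force.
- **Forces:** The highest reading I took was about 17 N, during the first twist. Force is only reported at the end of each move, so I did not see peaks within a move.
- **Last checks:** The final picture shows the blue pin and the amber bottle where they started, with the gripper well clear. Nothing failed; the camera views of the pin and shaker differed by about 2–3 mm, so I aimed between them.

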